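# Draw the flat tap spout out of the slotted parts bin

### The job

Two long tap parts lean out through the slots of the lidded parts bin. Draw the flat, rectangular spout out through its slot along its own slope, keeping hold of it until it is out, and lay it flat and lengthways on the dark rubber mat, wholly on the mat, without dropping it. Leave the round tube where it is in its slot.

Things in the scene. Friction and masses are not known exactly. Their poses are not given: they have to be found in the camera images.
- spout_mid (a point): Centre of the flat tap spout: a straight, closed, bright metal bar of rectangular section, 300 mm long (own y), 24 mm wide (own x, level), 14 mm thick (own z), 0.08 to 0.16 kg. At the start it leans in one of the bin's two slots, sloping 14 degrees up towards the outside: its inner end rests on the bin floor, and 115 mm of it, measured along the bar, stick out of the slot; the outer end (own -y) is the high one. It sits loosely, free to slide out along its slope.
- spout_in (a point): Centre of the spout's inner end face, 150 mm from spout_mid along own +y; inside the bin at the start.
- spout_out (a point): Centre of the spout's outer end face, 150 mm from spout_mid along own -y; it sticks out of the bin, about 85 mm above the table.
- tube_mid (a point): Centre of the round tap tube, a bright metal tube 18 mm in diameter and 300 mm long (own y), leaning in the other slot in the same way, 110 mm beside the spout. To be left alone.
- bin: Fixed grey parts bin with a fixed clear lid; origin at the centre of its underside. Outside 240 mm (own x) by 210 mm (own y), 124 mm high with the lid (128 mm at the two dark side strips on it), walls and floor 5 mm thick. Its front is the own -y face, at own y = -105 mm, with two equal upright slots centred at own x = -55 and +55 mm, each 40 mm wide, from a sill 50 mm above the table up to 105 mm. Either slot may hold the spout.
- mat: Fixed dark rubber mat on the table, 150 mm (own x) by 360 mm (own y), 4 mm thick; origin at the centre of its underside. It lies in front of the bin.

How it is judged (in metres and radians):
On the way:
1. the spout has been drawn out of the slot: its inner end is outside the bin's front and the fingers hold it (y of spout_in in the frame of bin below -0.107 m and contact force between the fingers and spout above 0.5 N), for 0.1 s.
At the end, for the whole second after the job is handed in: The spout lies flat (within 10 degrees) and still on the mat, both end centres within the mat's outline (5 mm over is allowed) and no higher than 16.5 mm above the table; the round tube is within 20 mm of where it was (x of spout_in in the frame of mat between -0.08 and 0.08 m and y of spout_in in the frame of mat between -0.185 and 0.185 m and height (world z) of each of spout_in, spout_out below 0.0165 m and x of spout_out in the frame of mat between -0.08 and 0.08 m and y of spout_out in the frame of mat between -0.185 and 0.185 m and (angle between spout_mid's own z axis and vertical below 0.18 rad or angle between spout_mid's own z axis and vertical above 2.96 rad) and linear speed of spout below 0.02 m/s and distance of tube_mid from where it was at the start of the episode below 0.02 m); the robot touches nothing.
It fails at once if the spout is dropped (faster than 0.6 m/s while not held) (linear speed of spout above 0.6 m/s and contact force between the fingers and spout below 0.05 N).
It fails at once if the round tube is moved by more than 20 mm (distance of tube_mid from where it was at the start of the episode above 0.02 m).
It also fails if it takes over 42 s, if anything falls off the work surface, if the arm or the gripper's body presses on something with over 40 N, if the wrist force passes 120 N, or if a joint passes its speed limit or range.

### The arm

A 6-joint arm with a two-finger parallel gripper is mounted at the origin on the work surface. World frame = base frame: x ahead of the robot, y to its left, z up, the work surface at z = 0. Lengths are in mm, angles in rad, forces in N, time in s.
With the tool pointing down it reaches from about 350 to 875 mm from the base axis. Payload 4.2 kg.
Tool frame: the origin (TCP) lies midway between the tips of the shut fingers; the grasp point (between the pads) lies 19 mm behind it; z points along the fingers, y is the direction in which the jaws open and shut (so a half turn about z gives the same grasp; the last joint's range is limited). The gripper opens to 85 mm and grips with 20 to 120 N. Pads are 22 mm wide; open, the fingers measure 114 mm over their backs; the gripper's body (76 mm by 85 mm) begins 54 mm behind the grasp point. The pads swing forward as they close: fully open they stand 13 mm farther back than shut.
Start: joints at [1.36, 0.385, 0.008, 0, -1.194, -0.259], TCP at [282.909, 557.281, 201.812] pointing down, gripper open.
Joint ranges: [-3.14, 3.14], [-1.21, 2.06], [-1.07, 1.41], [-3.16, 2.05], [-2.99, -0.16], [-3.1, 3.1]. Speed limits (rad/s): [2.79, 2.79, 3.14, 3.14, 3.14, 3.14].

### API

Orientations are given as a 3x3 rotation matrix whose columns are the frame's x, y, z axes.
In Python, from plant import env, capture gives the robot as it stands.
- The arm moves only by the tool play_rows, never from a script. Its argument "series" is text: rows parted by semicolons, each of 7 numbers parted by spaces: the finger opening in mm, from 0 to 85.4, then the shift along the world's x, y, z in mm, then the turn, a rotation vector about the world's x, y, z in degrees. A call has 1 to 20 rows; each row shifts and turns the commanded pose from where the row before left it; what a row does not reach is not made up. A row lasts 1/12 s, in which the tool goes at most 41.7 mm and 7.16 degrees, less where a joint would pass 70% of its speed; a pose out of reach is approached as far as the arm can. A call with a gripper value outside its range is refused whole. The fingers move at their own pace and stop on an object; "newtons" is the grip in N (left out, the last holds). Time passes only in rows, so rows that do not move let the fingers close. It gives the time, the measured TCP pose, the force and the opening at its end, in the units of the state.
- env.observe(): the state, without advancing time (a new reading comes with each control period).
- capture(name): name is "side" or "top"; returns a dict with "pixels" (384x512x3 uint8, blue, green, red), "z_map" (384x512 float32, mm along the optical axis (not along the pixel's ray), 0 where there is no reading), "intrinsics" (3x3 intrinsics, pixels), "dist" ([k1, k2, p1, p2, k3] as OpenCV has them; the pictures are not rectified), "R" (3x3) and "t" (3): a world point X has camera coordinates R X + t. Camera axes: x right, y down, z forward; pixel columns grow to the right and rows downward; lengths in mm; the calibration is good to about 2 mm. A picture is of the moment at which its call begins.
- env.hand_in(): hands the job in, once; it reports no verdict.
The state is a dict: "time": time; "joints": joint angles; "qvel": joint speeds; "tau": joint torques, N m; "eef_pos": TCP position; "orientation": TCP orientation; "wrist_force": force on the tool from outside, world axes, zero at the start; "torque": the same for the moment, N m; "finger_gap": finger opening in mm.
Only numpy, scipy, OpenCV 4.12 (cv2) and the standard library are available. Lean on these libraries where they do the work, as an engineer would, in place of code of your own. Each camera call takes 0.05 s, during which the arm holds its last target.

## Working session

There is one attempt and no reset: what is moved stays moved. The work goes in short steps, Python scripts to look and compute and a tool call to move; the robot and the scene stay as the last step left them, time stands still between calls to the robot, and variables do not carry over. Pictures are saved under pics/ and viewed, and the job is handed in when it is done.

Besides the shell and the picture viewer there is one more tool, called as name(argument=value, ...) on one line, values as JSON. play_rows: Moves the arm, as the interface text tells. Its arguments: {"type":"object","properties":{"series":{"type":"string"},"newtons":{"type":"number"}},"required":["series"]}

```bash
ls; mkdir -p pics; python3 - <<'E'
from plant import env, capture
import cv2,numpy as np,pickle
o=env.observe(); print(o['time'],o['eef_pos'],o['orientation'],o['finger_gap'])
for n in('side','top'):
    c=capture(n); cv2.imwrite(f'pics/{n}0.png',c['pixels']); pickle.dump(c,open(f'{n}0.pkl','wb'))
    print(n,c['intrinsics'],c['dist'],c['R'],c['t'])
E
```

```text
pics
0.0 [282.63718621 556.71638765 200.71304325] [[ 8.91569102e-01 -4.52883748e-01 -9.20496584e-04]
 [-4.52884678e-01 -8.91566924e-01 -1.97211968e-03]
 [ 7.24566454e-05  2.17515977e-03 -9.99997632e-01]] 84.86296578875888
side [[347.68472211   0.         253.53950216]
 [  0.         347.68472211 193.19140928]
 [  0.           0.           1.        ]] [-0.0676703  0.         0.         0.         0.       ] [[-0.88162837 -0.47183206 -0.01029224]
 [-0.34881281  0.66614422 -0.65922795]
 [ 0.317901   -0.577604   -0.75187271]] [513.14196534 201.61967692 615.27970214]
top [[386.02026098   0.         251.6264929 ]
 [  0.         386.02026098 186.4869594 ]
 [  0.           0.           1.        ]] [-0.11784765  0.          0.          0.          0.        ] [[-0.00361127 -0.99996996 -0.0068589 ]
 [-0.98820199  0.00461881 -0.15308653]
 [ 0.15311362  0.00622514 -0.98818898]] [ 43.09904262 567.42673028 802.09785455]
```

View pics/side0.png

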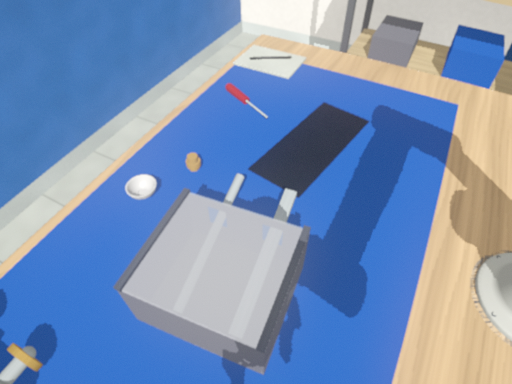

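View pics/top0.png

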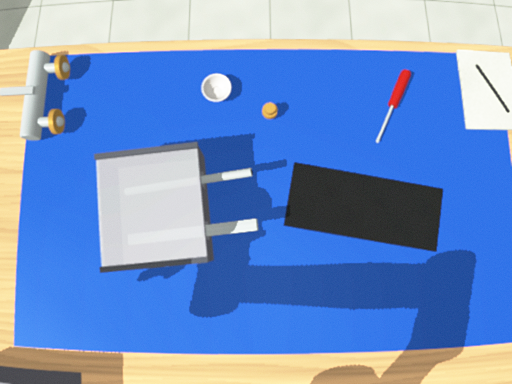

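```bash
cat > h.py <<'E'
import cv2,numpy as np,pickle
def ray(c,uv):
    p=cv2.undistortPoints(np.array(uv,float).reshape(-1,1,2),c['intrinsics'],np.array(c['dist'])).reshape(-1,2)
    d=np.c_[p,np.ones(len(p))]@c['R']; o=-c['R'].T@c['t']; return o,d
def onz(c,uv,z):
    o,d=ray(c,uv); return o+d*((z-o[2])/d[:,2])[:,None]
def depth(c,uv):
    o,d=ray(c,uv); zz=np.array([c['z_map'][int(v),int(u)] for u,v in uv]); return o+d*zz[:,None]
def proj(c,X):
    return cv2.projectPoints(np.array(X,float).reshape(-1,1,3),cv2.Rodrigues(c['R'])[0],c['t'],c['intrinsics'],np.array(c['dist']))[0].reshape(-1,2)
def cloud(c):
    h,w=c['z_map'].shape; vv,uu=np.mgrid[:h,:w]
    P=depth(c,np.c_[uu.ravel(),vv.ravel()]).reshape(h,w,3); P[c['z_map']==0]=np.nan; return P
E
python3 - <<'E'
from h import *
T=pickle.load(open('top0.pkl','rb'));S=pickle.load(open('side0.pkl','rb'))
a=cv2.resize(T['pixels'][90:280,80:290],None,fx=3.5,fy=3,interpolation=cv2.INTER_CUBIC);cv2.imwrite('pics/tz.png',a)
a=cv2.resize(S['pixels'][150:270,170:330],None,fx=4.5,fy=4.5,interpolation=cv2.INTER_CUBIC);cv2.imwrite('pics/sz.png',a)
m=(T['pixels'].max(2)<60).astype(np.uint8); 
cs,_=cv2.findContours(m,cv2.RETR_EXTERNAL,2); 
for k in cs:
    if cv2.contourArea(k)>3000:
        r=cv2.minAreaRect(k); b=cv2.boxPoints(r); print(b, onz(T,b,4)); W=onz(T,k.reshape(-1,2),4); print(cv2.minAreaRect(W[:,:2].astype(np.float32)))
for c in(T,S):
    P=cloud(c); m=(c['pixels'].min(2)>140)&(P[...,2]>45)&(P[...,2]<100)
    n,l,st,ce=cv2.connectedComponentsWithStats(m.astype(np.uint8))
    for i in range(1,n):
        if st[i,4]>60:
            q=P[l==i]; print(st[i],ce[i],q.min(0),q.max(0),q.mean(0))
E
```

```text
[[283.86554 224.10445]
 [294.5531  162.82903]
 [445.43958 189.14644]
 [434.752   250.42186]] [[ 487.22079934  -31.7032289     4.        ]
 [ 628.86117356  -58.81396794    4.        ]
 [ 565.28436265 -416.36443652    4.        ]
 [ 422.85131994 -380.07402586    4.        ]]
((526.22412109375, -219.6122589111328), (354.4416809082031, 144.3844451904297), 79.64598846435547)
[   0   50   44   87 1339] [28.34279313 93.00597461] [688.2355007  549.58081291  45.05922359] [909.44712367 644.63290038  69.65423243] [795.2520398  573.21989353  53.95411408]
[202 168  50  14 363] [228.00550964 175.14325069] [576.03151136  41.66873599  66.6605433 ] [599.639303   146.90292541  97.52126941] [586.08978621  90.38197496  81.65284395]
[206 219  52  17 573] [231.94589878 227.08202443] [461.40783991  29.75674197  62.30486456] [493.45070063 137.46131949  94.16742475] [477.29906767  81.88927741  78.64399219]
[223 174  21  32 280] [233.42142857 189.21785714] [576.64188289  41.69114184  68.85008146] [599.52395719 110.54520562  96.34313603] [585.75890717  76.07735716  85.10286893]
[274 189  23  34 410] [285.22682927 205.15121951] [463.55503325  30.4664361   66.55642151] [493.6797053   98.3427613   93.85612801] [477.56708708  64.30513134  83.61130135]
[131 304 106  47 887] [184.43630214 327.84667418] [428.50402763 338.55743261  45.12525689] [614.64021242 358.48385861  99.83606326] [515.18977343 348.24479417  75.05427366]
```

View pics/tz.png

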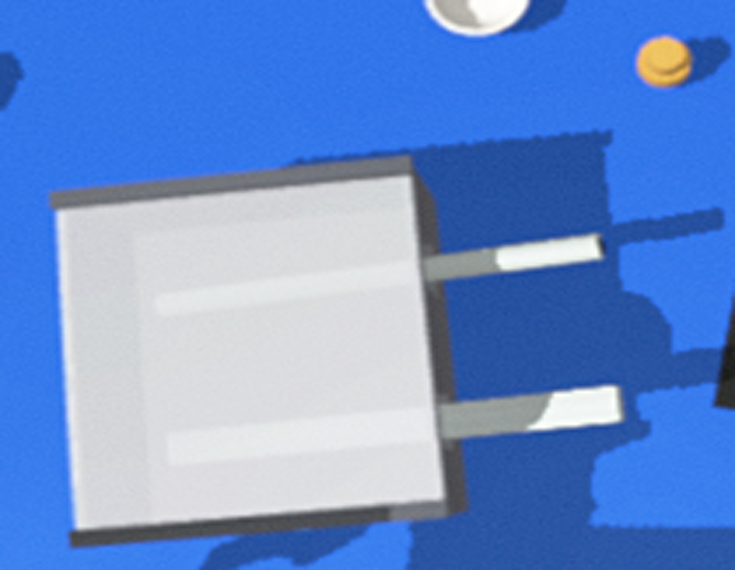

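View pics/sz.png

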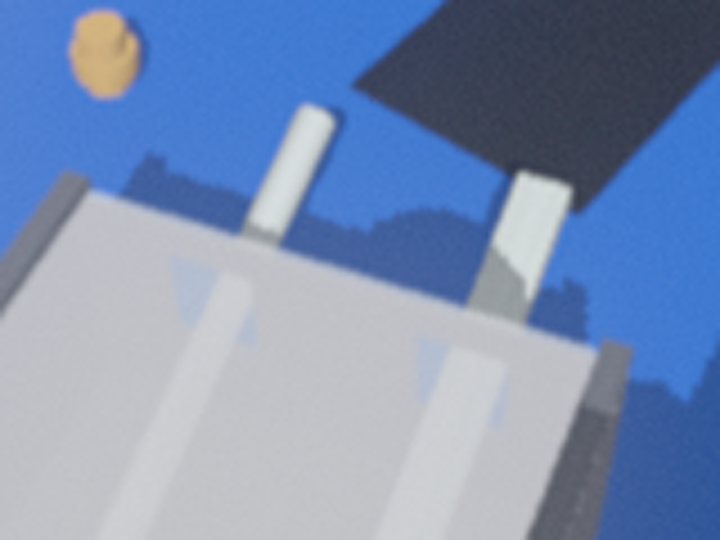

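```bash
python3 - <<'E'
from h import *
T=pickle.load(open('top0.pkl','rb'));S=pickle.load(open('side0.pkl','rb'))
for nm,c,(x0,x1) in(('T',T,(455,500)),('S',S,(455,500)),('Ttube',T,(570,605))):
    P=cloud(c); m=(c['pixels'].min(2)>100)&(P[...,2]>60)&(P[...,2]<105)&(P[...,0]>x0)&(P[...,0]<x1)&(P[...,1]<128)&(P[...,1]>20)
    q=P[m]; 
    f=lambda A:np.polyfit(q[:,1],A,1)
    print(nm,m.sum(),'x(y)',f(q[:,0]),'z(y)',f(q[:,2]),np.degrees(np.arctan(f(q[:,2])[0])),'miny',np.percentile(q[:,1],[0,2,98]))
    ks=np.arange(30,130,12)
    for k in ks:
        s=q[(q[:,1]>k)&(q[:,1]<k+12)]
        if len(s)>5: print(k,len(s),s[:,0].min().round(1),s[:,0].max().round(1),np.median(s[:,2]).round(1))
# spout outer edge corners by rays: tz top edge px
# mask contour of spout in top
P=cloud(T)
g=(T['pixels'].min(2)>100)&(P[...,2]>60)&(P[...,0]>455)&(P[...,0]<500)&(P[...,1]<128)
r=cv2.minAreaRect(np.argwhere(g)[:,::-1].astype(np.float32)); print(r,cv2.boxPoints(r))
# bin lid edge
m=(P[...,2]>112)&(P[...,2]<140)&(P[...,1]<380)&(P[...,1]>100)&(P[...,0]>380)&(P[...,0]<680)
q=P[m]; print(m.sum(),cv2.minAreaRect(q[:,:2].astype(np.float32)),np.median(q[:,2]), cv2.boxPoints(cv2.minAreaRect(q[:,:2].astype(np.float32))))
m=(P[...,2]>-10)&(P[...,2]<20)&(P[...,1]<0)&(P[...,1]>-350)&(P[...,0]>520)&(P[...,0]<540);print('mat z',np.median(P[m][:,2]))
E
```

```text
T 550 x(y) [-9.73989234e-02  4.85259418e+02] z(y) [-0.23622802 97.9444627 ] -13.29121081086374 miny [ 29.65725446  31.7777748  125.92152194]
30 60 470.6 493.5 90.1
42 71 468.8 493.4 87.4
54 72 467.3 491.8 84.4
66 71 467.1 490.0 80.9
78 71 465.2 488.0 78.2
90 57 465.3 488.1 75.0
102 70 463.3 486.3 72.6
114 58 461.4 484.4 69.3
126 11 461.4 484.5 67.3
S 429 x(y) [-8.37392330e-02  4.82837497e+02] z(y) [-0.24641684 99.19017454] -13.84285779092772 miny [29.58909764 32.02162895 95.38961836]
30 69 468.9 493.7 90.5
42 75 467.5 491.9 87.9
54 74 466.4 490.4 84.8
66 85 465.0 489.1 81.8
78 78 463.8 488.1 78.4
90 47 463.6 487.1 76.3
Ttube 339 x(y) [-9.99844229e-02  5.95132736e+02] z(y) [ -0.24676775 103.45645745] -13.861811032492145 miny [ 41.66645553  43.68573334 126.77194914]
42 44 582.7 599.6 92.1
54 51 581.5 598.6 89.2
66 51 580.3 597.2 86.3
78 42 578.9 595.6 83.6
90 50 577.4 596.5 80.1
102 45 577.3 594.5 77.7
114 44 575.7 592.5 74.4
126 8 575.8 591.1 73.2
((233.7986297607422, 226.78839111328125), (11.917806625366211, 47.20386505126953), 83.2901611328125) [[209.66211 223.62798]
 [256.54263 218.11263]
 [257.93515 229.9488 ]
 [211.05463 235.46416]]
12544 ((516.5104370117188, 243.97518920898438), (241.70362854003906, 213.27198791503906), 6.069244384765625) 124.30290583888109 [[385.06134 337.23578]
 [407.61066 125.1592 ]
 [647.95953 150.7146 ]
 [625.4102  362.79117]]
mat z 3.8657270060198243
```

play_rows(series="60 12.1 -29.6 0 0 0 -3.57;60 12.1 -29.6 0 0 0 -3.57;60 12.1 -29.6 0 0 0 -3.57;60 12.1 -29.6 0 0 0 -3.57;60 12.1 -29.6 0 0 0 -3.57;60 12.1 -29.6 0 0 0 -3.57;60 12.1 -29.6 0 0 0 -3.57;60 12.1 -29.6 0 0 0 -3.57;60 12.1 -29.6 0 0 0 -3.57;60 12.1 -29.6 0 0 0 -3.57;60 12.1 -29.6 0 0 0 -3.57;60 12.1 -29.6 0 0 0 -3.57;60 12.1 -29.6 0 0 0 -3.57;60 12.1 -29.6 0 0 0 -3.57;60 12.1 -29.6 0 0 0 -3.57;60 12.1 -29.6 0 0 0 -3.57;60 0 0 -10 -3.48 -0.37 0;60 0 0 -10 -3.48 -0.37 0;60 0 0 -10 -3.48 -0.37 0;60 0 0 -10 -3.48 -0.37 0", newtons=80)

```text
time: 1.77
eef_pos: [476.5, 83.0, 161.4]
orientation: [[0.099, -0.995, 0.026], [-0.965, -0.103, -0.243], [0.244, -0.001, -0.97]]
wrist_force: [0.5, 0.9, 0.8]
finger_gap: 59.5
```

play_rows(series="60 0 0 0 0 0 0;60 0 0 0 0 0 0")

```text
time: 1.93
eef_pos: [475.7, 83.8, 160.9]
orientation: [[0.103, -0.994, 0.023], [-0.965, -0.105, -0.241], [0.242, 0.002, -0.97]]
wrist_force: [-0.2, 0.2, 0.2]
finger_gap: 60.0
```

```bash
python3 - <<'E'
from plant import env, capture
from h import *
o=env.observe(); print(o['time'],o['eef_pos'],o['orientation'],o['finger_gap'],o['wrist_force'])
for n in('side','top'):
    c=capture(n); cv2.imwrite(f'pics/{n}1.png',c['pixels'])
E
```

```text
1.9333 [475.73230909  83.77177332 160.85690936] [[ 0.10260077 -0.99445028  0.02327474]
 [-0.96471806 -0.10518219 -0.24136232]
 [ 0.24247091  0.0023104  -0.97015592]] 60.01673187572341 [-0.19191568  0.17059401  0.24065477]
```

View pics/side1.png

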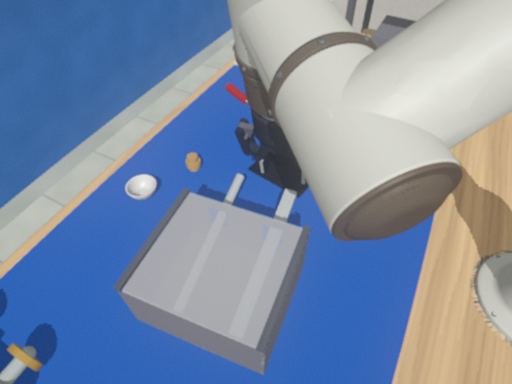

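The arm's elbow fills the upper right of the picture. The open gripper is at about (265,165), just beyond the spout end at (287,200), and both bars are unmoved. Next I go down along the bar's normal.

play_rows(series="60 0.3 -3.1 -12.1 0 0 0;60 0.3 -3.1 -12.1 0 0 0;60 0.3 -3.1 -12.1 0 0 0;60 0.3 -3.1 -12.1 0 0 0;60 0.3 -3.1 -12.1 0 0 0;60 0.3 -3.1 -12.1 0 0 0;60 0.3 -3.1 -12.1 0 0 0;60 0.3 -3.1 -12.1 0 0 0;60 0 0 0 0 0 0;60 0 0 0 0 0 0")

```text
time: 2.87
eef_pos: [479.3, 58.6, 65.6]
orientation: [[0.1, -0.995, 0.026], [-0.965, -0.103, -0.24], [0.241, -0.001, -0.97]]
wrist_force: [0.1, -0.2, -0.0]
finger_gap: 59.9
```

```bash
python3 - <<'E'
from plant import env, capture
from h import *
o=env.observe(); print(o['eef_pos'],o['wrist_force'])
for n in('side','top'):
    c=capture(n); cv2.imwrite(f'pics/{n}2.png',cv2.resize(c['pixels'][110:290,130:370],None,fx=3.3,fy=3.3))
E
```

```text
[479.31540502  58.55300632  65.5703389 ] [ 0.08434487 -0.16450934 -0.03978689]
```

View pics/side2.png

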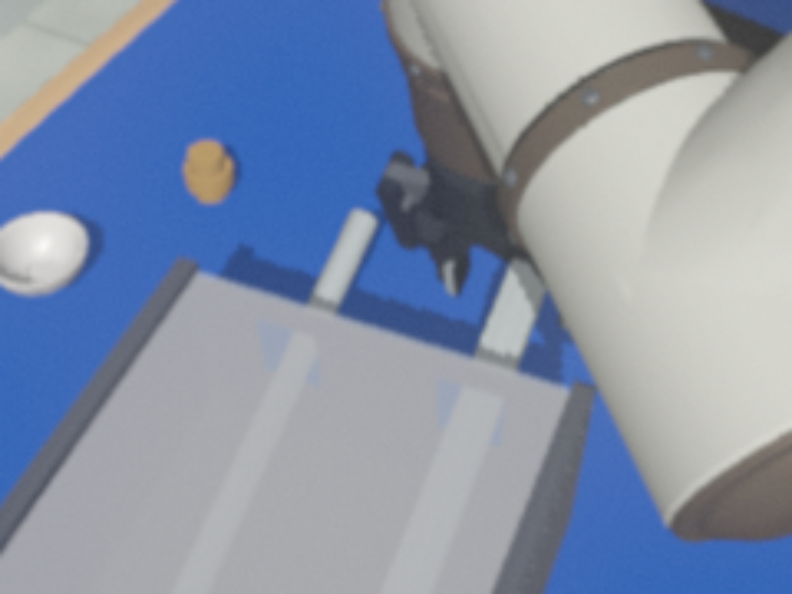

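View pics/top2.png

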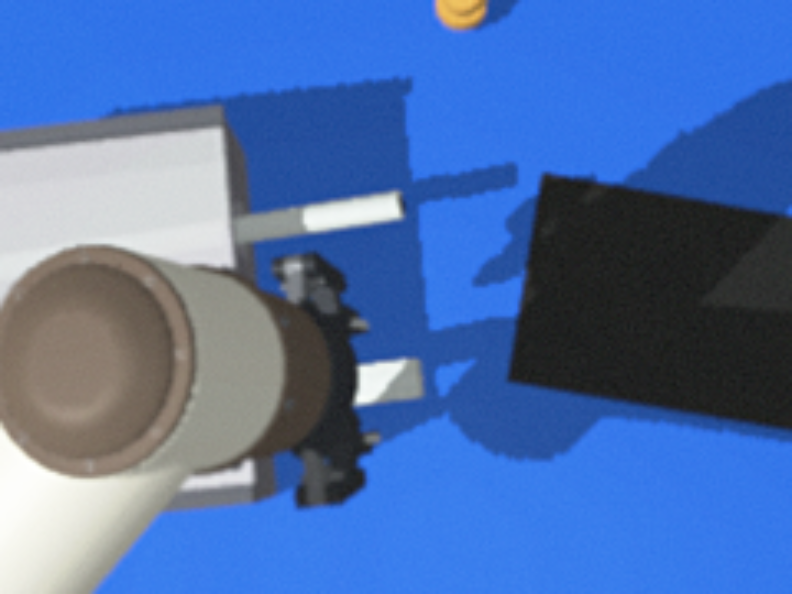

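The top view shows the fingers straddling the spout (zoomed, bar at about (390,380), fingertips at (355,325) and (372,438)). The tube is clear at (350,212). Closing now.

play_rows(series="40 0 0 0 0 0 0;30 0 0 0 0 0 0;15 0 0 0 0 0 0;15 0 0 0 0 0 0;15 0 0 0 0 0 0;15 0 0 0 0 0 0;15 0 0 0 0 0 0;15 0 0 0 0 0 0", newtons=80)

```text
time: 3.63
eef_pos: [478.9, 58.9, 65.0]
orientation: [[0.101, -0.995, 0.026], [-0.965, -0.104, -0.241], [0.242, -0.0, -0.97]]
wrist_force: [-0.2, -0.2, -0.3]
finger_gap: 14.8
```

```bash
python3 - <<'E'
from plant import env, capture
from h import *
o=env.observe(); print(o['eef_pos'],o['wrist_force'],o['torque'],o['finger_gap'])
for n in('top',):
    c=capture(n); cv2.imwrite(f'pics/{n}3.png',cv2.resize(c['pixels'][110:290,130:370],None,fx=3.3,fy=3.3))
E
```

```text
[478.88458624  58.9083055   64.98684482] [-0.19612834 -0.16322953 -0.25381408] [ 0.49382889  0.03004676 -0.00352554] 14.831705614627426
```

View pics/top3.png

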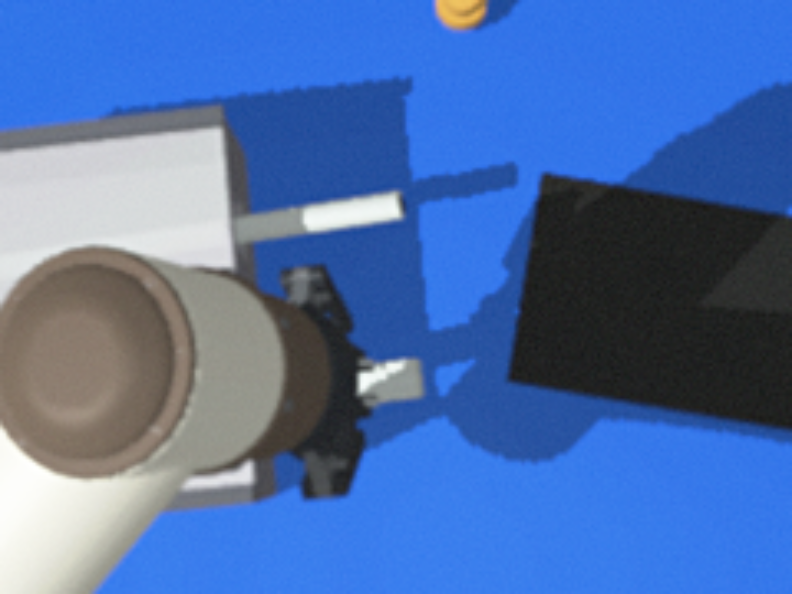

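```bash
python3 - <<'E'
from plant import env, capture
from h import *
for n in('top','side'):
    c=capture(n); cv2.imwrite(f'pics/{n}4.png',cv2.resize(c['pixels'][150:270,170:330],None,fx=4.8,fy=4.8,interpolation=cv2.INTER_CUBIC))
    P=cloud(c); m=(c['pixels'].min(2)>100)&(P[...,2]>40)&(P[...,2]<105)&(P[...,0]>455)&(P[...,0]<505)&(P[...,1]<128)&(P[...,1]>20)
    q=P[m]; print(n,len(q))
    for k in np.arange(20,130,8):
        s=q[(q[:,1]>k)&(q[:,1]<k+8)]
        if len(s)>3: print(k,len(s),s[:,0].min().round(1),s[:,0].max().round(1),np.median(s[:,2]).round(1))
E
```

```text
top 202
28 43 470.8 493.5 90.1
36 36 470.7 493.2 89.6
44 47 468.9 493.4 86.9
52 46 468.3 491.6 85.7
60 29 473.0 486.4 83.9
side 304
36 11 483.9 492.4 89.4
44 16 480.0 488.6 88.2
52 25 466.9 488.2 85.9
60 37 465.5 487.1 84.0
68 56 462.1 492.9 81.9
76 67 463.4 489.1 80.4
84 58 463.9 487.5 77.6
92 32 463.3 486.6 76.5
```

View pics/side4.png

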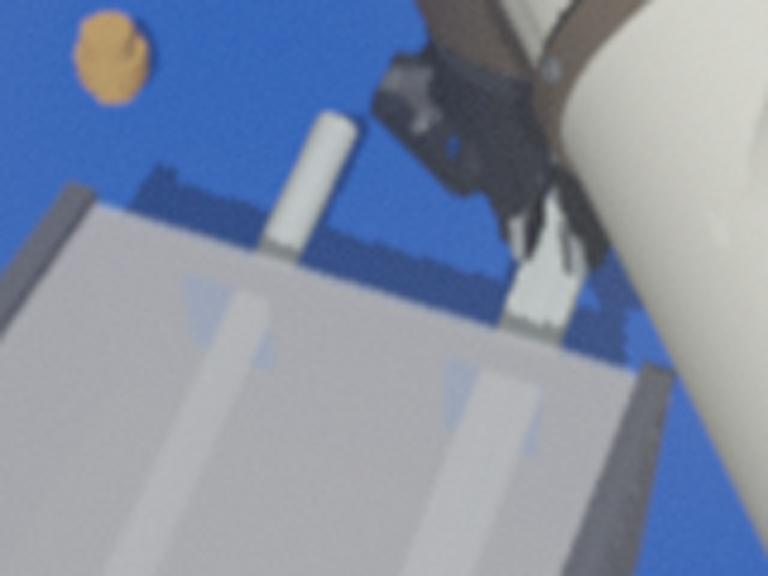

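View pics/top4.png

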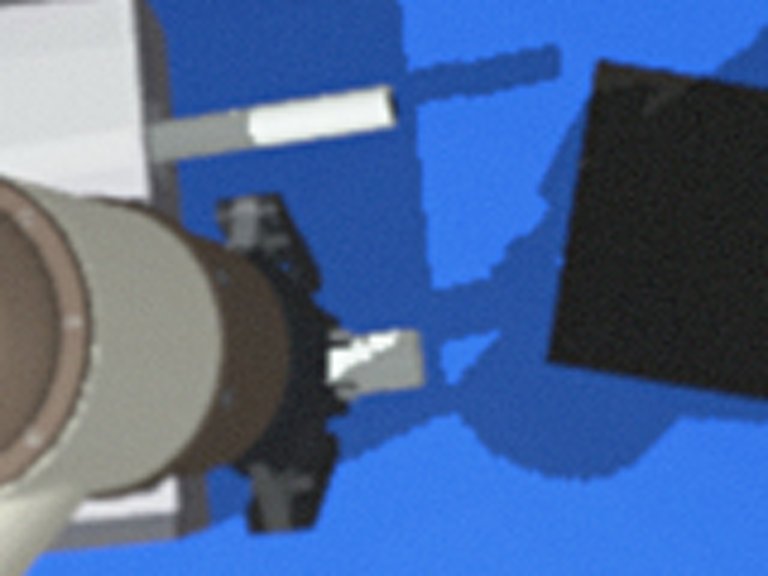

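```bash
python3 - <<'E'
from plant import env, capture
from h import *
for n in('side',):
    c=capture(n)
    P=cloud(c)
    for (a,b) in [(525,225),(525,245),(525,255),(577,240),(577,255),(577,268),(598,255),(540,270),(552,240),(555,210)]:
        u,v=170+a/4.8,150+b/4.8; print(a,b,P[int(v),int(u)].round(1),c['pixels'][int(v),int(u)])
    m=(c['pixels'].max(2)<90)&(P[...,0]>440)&(P[...,0]<520)&(P[...,1]>20)&(P[...,1]<100)&(P[...,2]>20)&(P[...,2]<220)
    q=P[m]; 
    n=np.array([-.0252,.241,.970]); s=(q-np.array([478.9,58.9,65]))@n
    print(len(q),np.percentile(s,[0,1,5,20,50])); 
    i=np.argsort(s)[:25]; print(np.c_[q[i],s[i]].round(1))
E
```

```text
525 225 [483.7  83.9 127. ] [104 100  96]
525 245 [484.   81.5 110.3] [105 101  99]
525 255 [484.   80.8 103.8] [123 118 112]
577 240 [462.2  83.8 127.6] [124 120 116]
577 255 [463.   79.8 114.5] [156 152 146]
577 268 [463.1  78.4 107.2] [159 155 149]
598 255 [456.9  75.3 113.1] [69 65 62]
540 270 [482.2  69.2  83.4] [192 192 186]
552 240 [482.2  55.9  87.3] [189 189 183]
555 210 [488.7  42.4  90.7] [183 183 177]
274 [40.51707596 43.75713073 50.14108571 70.91696503 87.06555463]
[[459.3  72.4 102.9  40.5]
 [484.7  66.4 105.7  41.1]
 [484.1  72.2 106.2  43. ]
 [483.8  77.2 105.9  44. ]
 [484.7  66.8 108.9  44.4]
 [459.   74.  107.7  45.5]
 [484.1  72.6 109.6  46.4]
 [457.1  74.1 108.8  46.7]
 [483.9  77.3 108.8  46.8]
 [456.1  67.8 111.3  47.6]
 [461.   74.6 110.1  48. ]
 [459.2  74.1 110.5  48.3]
 [493.6  78.5 110.5  48.5]
 [484.9  67.1 114.8  50.1]
 [484.   69.  114.3  50.2]
 [483.9  73.6 113.5  50.5]
 [456.9  75.3 113.1  51.2]
 [461.   75.1 113.4  51.3]
 [483.5  78.6 113.2  51.4]
 [456.   68.6 115.   51.5]
 [455.1  74.9 113.7  51.7]
 [484.   73.5 116.2  53.1]
 [484.8  67.7 118.3  53.7]
 [458.6  76.5 116.2  54.5]
 [461.1  75.6 116.8  54.7]]
```

```bash
python3 - <<'E'
from plant import env, capture
from h import *
c=capture('side'); P=cloud(c)
a=cv2.resize(c['pixels'][178:218,264:304],None,fx=14,fy=14,interpolation=cv2.INTER_NEAREST)
cv2.imwrite('pics/sz5.png',a)
print('side z'); np.set_printoptions(linewidth=250)
print(P[186:214,272:300:1,2].round(0).astype(int))
c=capture('top'); P=cloud(c); print('top z'); print(P[212:240,234:262,2].round(0).astype(int))
print(proj(capture('side'),[[478.9,58.9,65],[478.9-.025*19,58.9+4.6,65+18.4]]))
E
```

```text
side z
[[                 169                  170                  170                  172                  173                  171                  163                  164                  165                  169                  169
                   169                  172                  186                  187                  188                  188                  338                  351                  356                  358                  360
                   362                  362                  364                  366                  368                  367]
 [                 167                  167                  168                  169                  170                  166                  161                  142                  140                  140                  132
                   165                  166                  181                  184                  184                  185                  186                  186                  353                  356                  358
                   360          
[... 28227 characters left out ...]
       143                    2                    2                    3                    3                    3                    3                    1
                     0                   -2                    2                    1                    2                    0                    5                   -1                    0                    0                    0
                     0                    2                    2                    0                    4                    1]]
[[285.24233046 208.90284893]
 [285.02487425 204.66603761]]<stdin>:7: RuntimeWarning: invalid value encountered in cast
<stdin>:8: RuntimeWarning: invalid value encountered in cast
```

View pics/sz5.png

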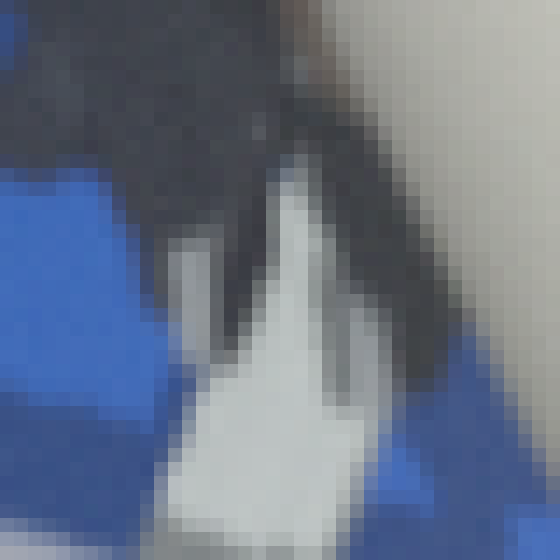

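Both depth maps put the fingertips at z≈97, about 33 mm behind the reported TCP along the tool. The fingers have closed about 15 mm above the bar without touching it. I'll open, go 34 mm deeper along the tool axis, and check by camera.

play_rows(series="55 0 0 0 0 0 0;55 0 0 0 0 0 0;55 0 0 0 0 0 0;55 0 0 0 0 0 0;55 0 0 0 0 0 0;55 0.2 -1.4 -5.5 0 0 0;55 0.1 -1.4 -5.5 0 0 0;55 0.2 -1.4 -5.5 0 0 0;55 0.1 -1.4 -5.5 0 0 0;55 0.2 -1.3 -5.5 0 0 0;55 0.1 -1.3 -5.5 0 0 0;55 0 0 0 0 0 0")

```text
time: 4.98
eef_pos: [478.8, 49.8, 30.7]
orientation: [[0.101, -0.995, 0.023], [-0.965, -0.103, -0.242], [0.243, 0.002, -0.97]]
wrist_force: [-0.8, 0.4, 0.7]
finger_gap: 54.9
```

```bash
cat >> h.py <<'E'
def tips(P,c,tcp,n,sel=None):
    q=P.reshape(-1,3); r=q-tcp; s=r@n
    y=np.array([-.9946,-.104,0]); x=np.cross(y,-n)
    return q,s,r@x,r@y
E
python3 - <<'E'
from plant import env, capture
from h import *
o=env.observe(); print(o['eef_pos'],o['wrist_force'],o['torque'],o['finger_gap'])
n=-np.array(o['orientation'])[:,2]
for nm in('top','side'):
    c=capture(nm); cv2.imwrite(f'pics/{nm}6.png',cv2.resize(c['pixels'][150:270,170:330],None,fx=4.8,fy=4.8,interpolation=cv2.INTER_CUBIC))
    P=cloud(c); q,s,a,b=tips(P,c,o['eef_pos'],n)
    for sg in(-1,1):
        m=(np.abs(a)<20)&(b*sg>15)&(b*sg<50)&(s>0)&(s<70); 
        if m.sum()>10: i=np.argsort(s[m])[:8]; print(nm,sg,np.c_[q[m][i],s[m][i],a[m][i],b[m][i]].round(1))
E
```

```text
[478.84939476  49.79189395  30.68543196] [-0.81429049  0.43176212  0.68804652] [0.46968477 0.10324353 0.0030378 ] 54.93437369009617
top -1 [[ 5.056e+02  6.120e+01  6.380e+01  3.430e+01 -3.000e-01 -2.780e+01]
 [ 5.113e+02  5.260e+01  7.090e+01  3.890e+01  1.030e+01 -3.260e+01]
 [ 5.071e+02  5.260e+01  7.110e+01  3.920e+01  1.000e+01 -2.840e+01]
 [ 5.091e+02  5.260e+01  7.210e+01  4.020e+01  1.050e+01 -3.040e+01]
 [ 5.130e+02  5.460e+01  7.550e+01  4.390e+01  9.700e+00 -3.450e+01]
 [ 5.173e+02  5.880e+01  7.520e+01  4.450e+01  6.000e+00 -3.920e+01]
 [ 5.066e+02  5.450e+01  7.780e+01  4.620e+01  9.700e+00 -2.800e+01]
 [ 5.150e+02  5.870e+01  7.730e+01  4.660e+01  6.400e+00 -3.690e+01]]
top 1 [[448.7  46.4  72.   40.   10.2  30.4]
 [450.7  46.4  72.3  40.2  10.5  28.3]
 [446.6  46.4  73.3  41.2  10.3  32.4]
 [442.5  50.6  73.1  42.2   5.9  36.1]
 [440.4  50.6  75.   44.1   6.2  38.1]
 [438.4  50.6  75.7  44.7   6.1  40.2]
 [450.6  48.4  79.2  47.4  10.3  28.2]
 [446.5  48.4  79.8  48.1  10.   32.3]]
side -1 [[506.   53.9  65.9  34.5   7.3 -27.4]
 [504.5  65.9  64.   35.6  -4.9 -27.2]
 [505.2  60.   66.6  36.7   1.5 -27.3]
 [508.3  71.6  64.8  37.7  -9.8 -31.6]
 [504.5  66.2  67.4  39.   -4.3 -27.2]
 [505.3  55.8  71.3  40.3   6.8 -26.9]
 [505.8  72.4  67.2  40.3 -10.2 -29.1]
 [505.1  60.7  70.5  40.7   1.8 -27.2]]
side 1 [[446.5  66.2  67.   39.9 -10.3  30.5]
 [448.9  65.8  68.1  40.8  -9.3  28.1]
 [444.5  66.4  68.4  41.4 -10.4  32.5]
 [442.4  66.9  70.3  43.4 -10.6  34.5]
 [444.3  68.   73.4  46.7 -10.6  32.5]
 [442.6  67.2  73.7  46.7 -10.   34.3]
 [446.   68.8  73.4  46.8 -11.3  30.7]
 [448.5  68.   74.1  47.2 -10.1  28.3]]
```

View pics/side6.png

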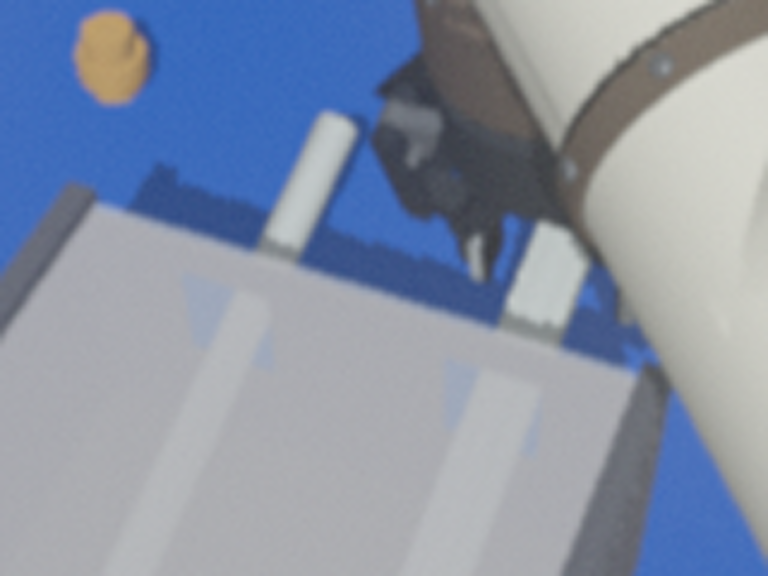

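View pics/top6.png

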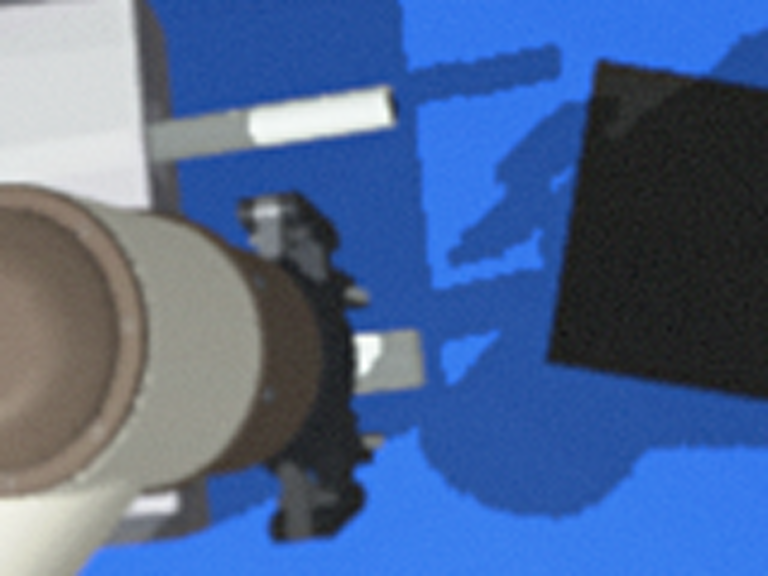

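Now the fingers flank the bar. Tips are at z≈65 with the bar's underside at about 70, and in the top view they sit at (355,295) and (372,440) either side of the bar at (390,358). Closing.

play_rows(series="30 0 0 0 0 0 0;15 0 0 0 0 0 0;15 0 0 0 0 0 0;15 0 0 0 0 0 0;15 0 0 0 0 0 0;15 0 0 0 0 0 0;15 0 0 0 0 0 0", newtons=80)

```text
time: 5.67
eef_pos: [480.2, 51.0, 32.3]
orientation: [[0.101, -0.995, 0.026], [-0.965, -0.104, -0.24], [0.241, -0.001, -0.97]]
wrist_force: [0.7, 0.4, 1.7]
finger_gap: 22.5
```

play_rows(series="15 0.8 -7.2 1.8 0 0 0;15 0.8 -7.2 1.8 0 0 0;15 1 -9.7 2.4 0 0 0;15 1 -9.7 2.4 0 0 0;15 1 -9.7 2.4 0 0 0;15 0 0 0 0 0 0", newtons=100)

```text
time: 6.17
eef_pos: [483.9, 4.9, 43.3]
orientation: [[0.098, -0.995, 0.024], [-0.965, -0.101, -0.241], [0.243, 0.0, -0.97]]
wrist_force: [-0.0, -0.9, 2.2]
finger_gap: 21.8
```

```bash
python3 - <<'E'
from plant import env, capture
from h import *
o=env.observe(); print(o['eef_pos'],o['wrist_force'],o['torque'],o['finger_gap'])
for nm in('top','side'):
    c=capture(nm); cv2.imwrite(f'pics/{nm}7.png',cv2.resize(c['pixels'][130:270,130:330],None,fx=4,fy=4,interpolation=cv2.INTER_CUBIC))
E
```

```text
[483.87256839   4.86052614  43.31676874] [-0.02096371 -0.91451478  2.15040035] [0.25337989 0.02153209 0.02585255] 21.82234005288078
```

View pics/top7.png

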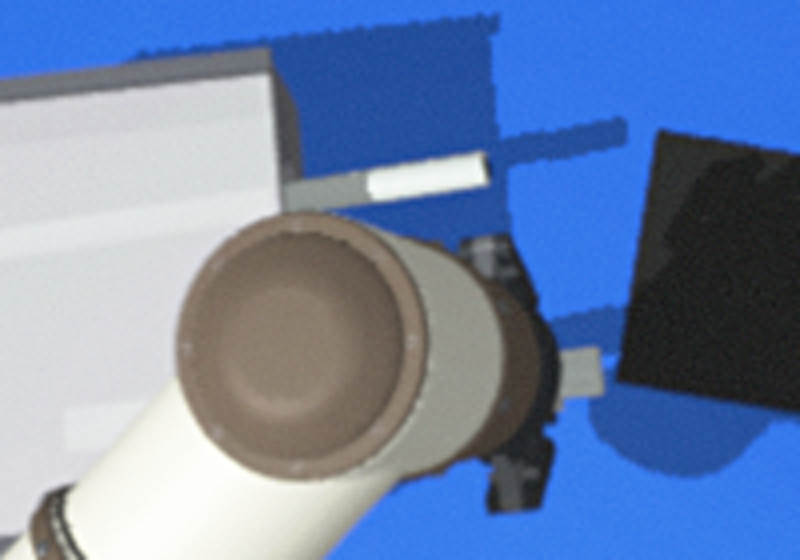

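View pics/side7.png

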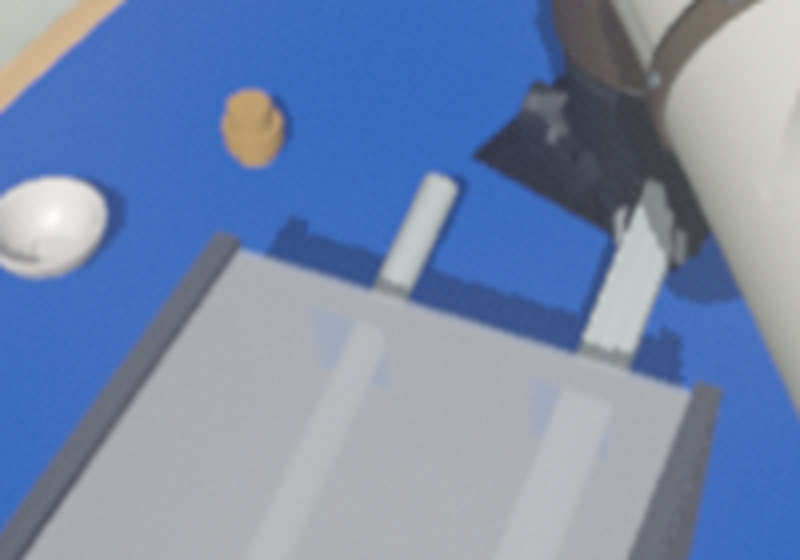

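The spout comes with the hand (side view: bar from (605,340) up to the fingers at (650,215)), and the tube hasn't moved. I keep drawing along the slope.

play_rows(series="15 1 -9.7 2.4 0 0 0;15 1 -9.7 2.4 0 0 0;15 1 -9.7 2.4 0 0 0;15 1 -9.7 2.4 0 0 0;15 1 -9.7 2.4 0 0 0;15 1 -9.7 2.4 0 0 0;15 1 -9.7 2.4 0 0 0;15 1 -9.7 2.4 0 0 0;15 1 -9.7 2.4 0 0 0;15 1 -9.7 2.4 0 0 0;15 1 -9.7 2.4 0 0 0;15 1 -9.7 2.4 0 0 0;15 1 -9.7 2.4 0 0 0;15 1 -9.7 2.4 0 0 0;15 1 -9.7 2.4 0 0 0;15 1 -9.7 2.4 0 0 0;15 1 -9.7 2.4 0 0 0;15 0 0 0 0 0 0;15 0 0 0 0 0 0")

```text
time: 7.85
eef_pos: [501.3, -158.4, 83.6]
orientation: [[0.1, -0.995, 0.025], [-0.965, -0.103, -0.241], [0.242, -0.0, -0.97]]
wrist_force: [0.3, 0.1, -0.4]
finger_gap: 22.0
```

```bash
python3 - <<'E'
from plant import env, capture
from h import *
o=env.observe(); print(o['eef_pos'],o['wrist_force'],o['torque'],o['finger_gap'])
for nm in('top','side'):
    c=capture(nm); cv2.imwrite(f'pics/{nm}8.png',c['pixels'])
    pickle.dump(c,open(nm+'8.pkl','wb'))
E
```

```text
[ 501.27327725 -158.39534081   83.60912449] [ 0.32912745  0.08580485 -0.38397779] [ 0.40498698  0.05893469 -0.00571667] 21.98098598074611
```

View pics/top8.png

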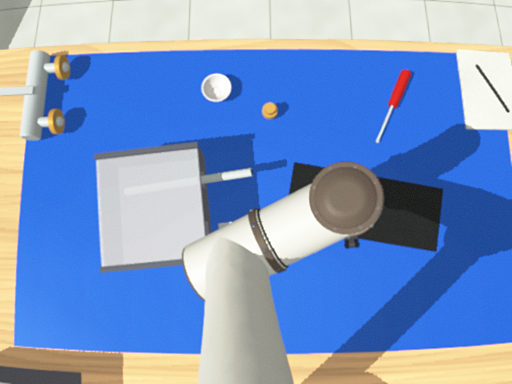

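View pics/side8.png

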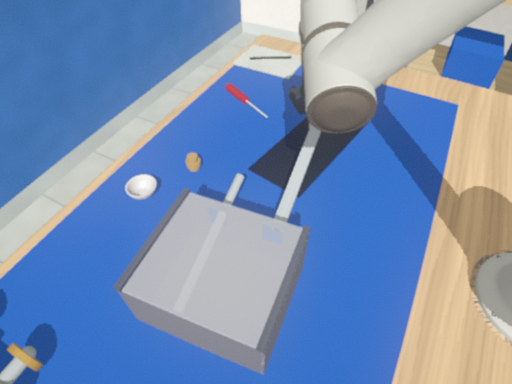

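```bash
cat > bar.py <<'E'
from h import *
def bar(c,ylo=-300,yhi=126,xlo=430,xhi=560,zlo=20,zhi=140):
    P=cloud(c); m=(c['pixels'].min(2)>120)&(P[...,2]>zlo)&(P[...,2]<zhi)&(P[...,0]>xlo)&(P[...,0]<xhi)&(P[...,1]<yhi)&(P[...,1]>ylo)
    n,l,st,ce=cv2.connectedComponentsWithStats(m.astype(np.uint8))
    for i in range(1,n):
        if st[i,4]>30:
            q=P[l==i]; fx=np.polyfit(q[:,1],q[:,0],1); fz=np.polyfit(q[:,1],q[:,2],1)
            print(st[i],'y',np.percentile(q[:,1],[0,1,99,100]).round(1),'x(y)',fx.round(3),'z(y)',fz.round(3), 'innerend x,z', np.polyval(fx,q[:,1].max()).round(1),np.polyval(fz,q[:,1].max()).round(1))
E
python3 - <<'E'
from bar import *
for n in('side8','top8'):
    print(n);bar(pickle.load(open(n+'.pkl','rb')))
E
```

```text
side8
[ 274  124   46   99 1232] y [-137.7 -124.6   93.4   95.8] x(y) [-1.02000e-01  4.83464e+02] z(y) [-0.258 96.9  ] innerend x,z 473.7 72.1
top8
[219 222  13   7  38] y [ 83.7  84.5 109.6 109.6] x(y) [-3.03000e-01  5.13769e+02] z(y) [ -0.322 103.195] innerend x,z 480.6 68.0
```

The side view shows the bar held from about (283,217) up to the gripper. The top view puts the inner end at y≈109, clear of the bin front at y≈132. Next: move over the mat, level, turn.

play_rows(series="15 0.4 -9 0 0 0 0;15 0.4 -17 0 0 0 0;15 0.4 -17 0 0 0 0;15 0.4 -17 0 0 0 0;15 0.4 -17 0 0 0 0;15 0.4 -17 0 0 0 0;15 0.4 -17 0 0 0 0;15 0.4 -17 0 0 0 0;15 0.4 -17 0 0 0 0;15 0.4 -17 0 0 0 0;15 0.2 -12 0 0 0 0;15 0 0 0 2 0.21 0;15 0 0 0 2 0.21 0;15 0 0 0 2 0.21 0;15 0 0 0 2 0.21 0;15 0 0 0 2 0.21 0;15 0 0 0 2 0.21 0;15 0 0 0 2 0.21 0;15 0 0 0 0 0 0")

```text
time: 9.53
eef_pos: [506.4, -333.0, 83.7]
orientation: [[0.102, -0.995, 0.002], [-0.995, -0.102, 0.002], [-0.001, -0.002, -1.0]]
wrist_force: [0.8, -1.0, -1.0]
finger_gap: 22.1
```

play_rows(series="15 0 0 0 0 0 -2;15 0 0 0 0 0 -2;15 0 0 0 0 0 -2;15 0 0 0 0 0 -2;15 0 0 0 0 0 -2;15 0 0 0 0 0 -2;15 0 0 0 0 0 -2;15 0 0 0 0 0 -2.3;15 0 0 -10 0 0 0;15 0 0 -15 0 0 0;15 0 0 -15 0 0 0;15 0 0 -15 0 0 0;15 0 0 -10 0 0 0;15 0 0 0 0 0 0;15 0 0 0 0 0 0")

```text
time: 10.78
eef_pos: [505.2, -331.6, 17.9]
orientation: [[-0.179, -0.984, -0.001], [-0.984, 0.179, 0.001], [-0.001, 0.001, -1.0]]
wrist_force: [0.3, -0.1, -0.6]
finger_gap: 22.0
```

```bash
python3 - <<'E'
from plant import env, capture
from bar import *
o=env.observe(); print(o['eef_pos'],o['wrist_force'],o['torque'],o['finger_gap'])
for nm in('top','side'):
    c=capture(nm); cv2.imwrite(f'pics/{nm}9.png',c['pixels'])
    pickle.dump(c,open(nm+'9.pkl','wb')); print(nm); bar(c,-450,30,430,650,10,140)
E
```

```text
[ 505.18805548 -331.56397234   17.85558866] [ 0.31706097 -0.13383173 -0.60569835] [-0.17262708 -0.02458302  0.04318008] 22.04245230014933
top
[302 186  77  25 920] y [-229.7 -228.6  -69.   -67.1] x(y) [1.85000e-01 5.65641e+02] z(y) [-6.0000e-03  6.7406e+01] innerend x,z 553.2 67.8
side
[275  96  69  66 965] y [-360.4 -350.3  -69.8  -67.4] x(y) [1.78000e-01 5.62402e+02] z(y) [-1.400e-02  6.708e+01] innerend x,z 550.4 68.0
```

View pics/side9.png

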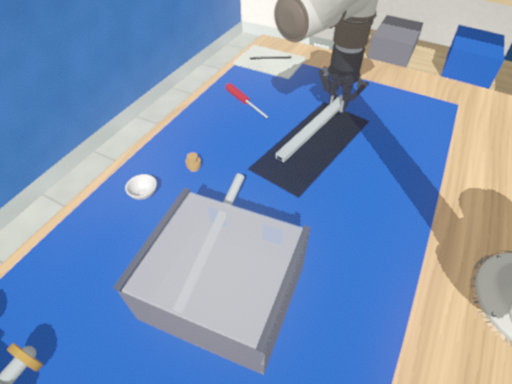

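View pics/top9.png

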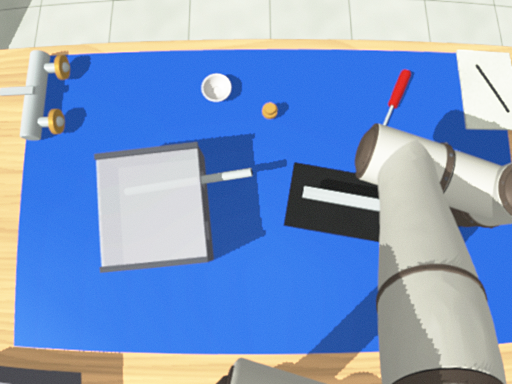

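```bash
python3 - <<'E'
from h import *
tcp=np.array([505.2,-331.6,17.9])
for nm in('side9','top9'):
    c=pickle.load(open(nm+'.pkl','rb')); q=cloud(c).reshape(-1,3); r=q-tcp
    y=np.array([-.984,.179,0]);x=np.array([-.179,-.984,0]); a=r@x;b=r@y
    for sg in(-1,1):
        m=(abs(a)<14)&(b*sg>13.5)&(b*sg<45)&(q[:,2]>20)&(q[:,2]<100)
        i=np.argsort(q[m][:,2])[:10]; print(nm,sg,np.c_[q[m][i],a[m][i],b[m][i]].round(1))
    m=(abs(a)<60)&(abs(b)<12)&(q[:,2]>25)&(q[:,2]<75); print(m.sum(), np.percentile(a[m],[1,99]) if m.sum() else '', np.median(q[m][:,2]) if m.sum() else '')
c=pickle.load(open('side9.pkl','rb'));cv2.imwrite('pics/z9.png',cv2.resize(c['pixels'][60:170,260:390],None,fx=5.5,fy=5.5,interpolation=cv2.INTER_CUBIC))
E
```

```text
side9 -1 [[ 529.9 -329.6   57.4   -6.4  -23.9]
 [ 530.7 -331.    59.6   -5.2  -25. ]
 [ 527.7 -329.8   61.3   -5.8  -21.8]
 [ 531.2 -331.2   62.4   -5.   -25.5]
 [ 528.  -329.3   64.6   -6.3  -22.1]
 [ 524.8 -327.1   66.9   -7.9  -18.5]
 [ 528.7 -330.3   66.9   -5.5  -22.9]
 [ 530.9 -328.2   67.5   -7.9  -24.7]
 [ 532.1 -331.    68.6   -5.4  -26.3]
 [ 529.  -329.5   70.4   -6.3  -23.1]]
side9 1 [[ 490.6 -325.5   50.5   -3.4   15.5]
 [ 492.3 -321.2   52.6   -7.9   14.5]
 [ 488.8 -326.8   53.4   -1.8   17. ]
 [ 485.4 -323.1   56.9   -4.8   21. ]
 [ 492.3 -318.7   57.3  -10.4   15. ]
 [ 489.9 -319.5   57.6   -9.1   17.2]
 [ 486.5 -325.8   58.    -2.4   19.4]
 [ 488.7 -323.8   58.5   -4.7   17.6]
 [ 483.8 -325.1   59.4   -2.6   22.3]
 [ 493.1 -319.7   59.6   -9.5   14. ]]
181 [-59.16639164  28.61375791] 72.12986305354116
top9 -1 []
top9 1 []
0
```

View pics/z9.png

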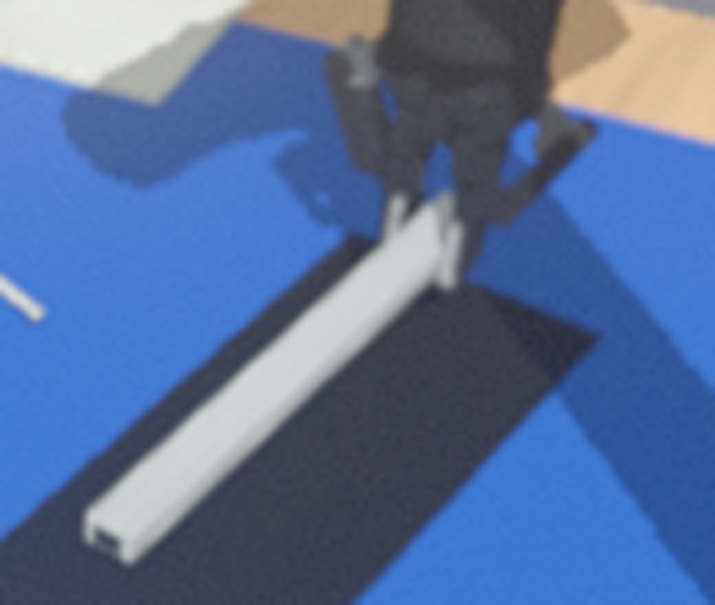

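The bar is level and lies along the mat. Its inner end is at pixel (283,158), over the mat, and the fingertips are about z 50. Lowering.

play_rows(series="15 0 0 -8 0 0 0;15 0 0 -8 0 0 0;15 0 0 -8 0 0 0;15 0 0 -6 0 0 0;15 0 0 -5 0 0 0;15 0 0 -4 0 0 0;15 0 0 -2 0 0 0;15 0 0 -1 0 0 0;15 0 0 0 0 0 0;15 0 0 0 0 0 0")

```text
time: 11.72
eef_pos: [505.8, -331.8, -23.2]
orientation: [[-0.179, -0.984, 0.001], [-0.984, 0.179, 0.001], [-0.001, -0.001, -1.0]]
wrist_force: [-0.1, -0.4, -1.2]
finger_gap: 22.1
```

```bash
python3 - <<'E'
from plant import env, capture
from bar import *
o=env.observe(); print(o['eef_pos'],o['wrist_force'],o['torque'],o['finger_gap'])
for nm in('top','side'):
    c=capture(nm); cv2.imwrite(f'pics/{nm}10.png',cv2.resize(c['pixels'][60:170,260:390],None,fx=5.5,fy=5.5,interpolation=cv2.INTER_CUBIC))
    print(nm); bar(c,-450,30,430,650,6,140)
E
```

```text
[ 505.83188536 -331.84397023  -23.16022952] [-0.11944331 -0.36873904 -1.20724585] [-0.18035138  0.03362105  0.1044444 ] 22.133161704447023
top
[300 189  74  24 832] y [-232.  -228.2  -69.5  -67.4] x(y) [1.8800e-01 5.6673e+02] z(y) [-5.0000e-03  2.6413e+01] innerend x,z 554.1 26.8
side
[274 109  67  66 938] y [-358.9 -347.   -69.6  -68.1] x(y) [1.77000e-01 5.62553e+02] z(y) [-1.3000e-02  2.5187e+01] innerend x,z 550.5 26.1
```

View pics/side10.png

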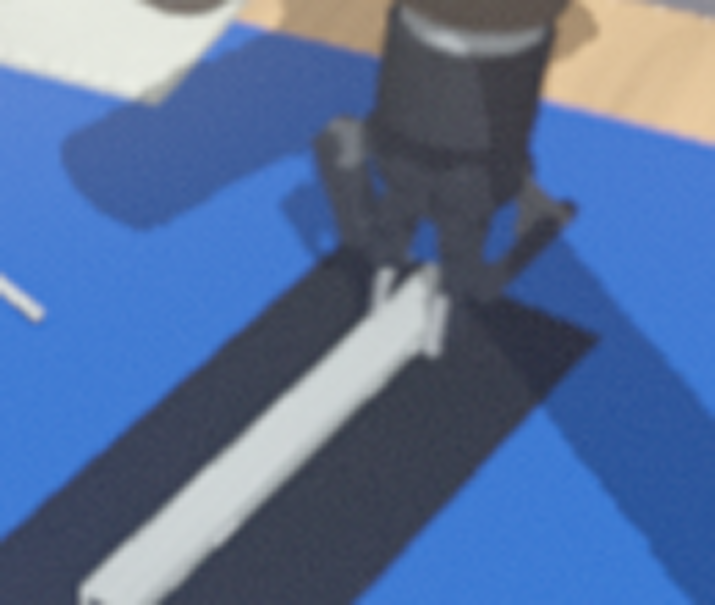

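play_rows(series="15 0 0 -1 0 0 0;15 0 0 -1 0 0 0;15 0 0 -1 0 0 0;15 0 0 0 0 0 0;15 0 0 0 0 0 0")

```text
time: 12.23
eef_pos: [505.9, -331.8, -25.1]
orientation: [[-0.179, -0.984, 0.001], [-0.984, 0.179, 0.001], [-0.001, -0.001, -1.0]]
wrist_force: [-1.8, 1.7, 4.5]
finger_gap: 22.0
```

play_rows(series="15 0 0 -1 0 0 0;15 0 0 0 0 0 0;15 0 0 0 0 0 0")

```text
time: 12.48
eef_pos: [505.9, -331.8, -25.1]
orientation: [[-0.179, -0.984, 0.001], [-0.984, 0.179, 0.001], [-0.001, -0.001, -1.0]]
wrist_force: [-2.1, 3.9, 11.4]
finger_gap: 21.7
```

play_rows(series="15 0 0 -1 0 0 0;15 0 0 0 0 0 0;15 0 0 0 0 0 0")

```text
time: 12.73
eef_pos: [505.9, -331.8, -25.2]
orientation: [[-0.178, -0.984, 0.001], [-0.984, 0.178, 0.0], [-0.001, -0.001, -1.0]]
wrist_force: [-4.7, 4.1, 15.6]
finger_gap: 21.7
```

Tips touch the mat (15 N) and the bar is still about 7 mm up. I ease off, tilt the inner end down so it touches first, then open slowly.

play_rows(series="15 0 0 3 0 0 0;15 0 0 0 -0.7 0.12 0;15 0 0 0 -0.7 0.12 0;15 0 0 0 0 0 0;15 0 0 0 0 0 0")

```text
time: 13.15
eef_pos: [506.1, -332.1, -25.0]
orientation: [[-0.178, -0.984, -0.003], [-0.984, 0.178, -0.024], [0.024, -0.001, -1.0]]
wrist_force: [-0.3, -2.7, 4.6]
finger_gap: 21.6
```

```bash
python3 - <<'E'
from plant import env, capture
from bar import *
o=env.observe(); print(o['eef_pos'],o['wrist_force'],o['torque'],o['finger_gap'])
for nm in('top','side'):
    c=capture(nm); print(nm); bar(c,-450,30,430,650,6,140)
E
```

```text
[ 506.10187039 -332.13470822  -25.00021153] [-0.34505087 -2.65889538  4.60110564] [-0.72761573  0.13072958  0.07467315] 21.593994734005197
top
[299 189  67  23 748] y [-217.1 -212.3  -68.5  -66.7] x(y) [1.86000e-01 5.66642e+02] z(y) [-0.032 15.819] innerend x,z 554.2 18.0
side
[275 109  66  69 967] y [-358.9 -347.6  -68.5  -67.7] x(y) [1.78000e-01 5.62813e+02] z(y) [-0.037 14.867] innerend x,z 550.8 17.4
```

The inner end is now on the mat (top at z≈18). Opening slowly.

play_rows(series="22 0 0 0 0 0 0;23 0 0 0 0 0 0;24 0 0 0 0 0 0;25 0 0 0 0 0 0;26 0 0 0 0 0 0;28 0 0 0 0 0 0;32 0 0 0 0 0 0;40 0 0 0 0 0 0;46 0 0 0 0 0 0;46 0 0 0 0 0 0;46 0 0 0 0 0 0", newtons=20)

```text
time: 14.17
eef_pos: [505.1, -331.5, -25.9]
orientation: [[-0.18, -0.984, -0.005], [-0.983, 0.18, -0.023], [0.023, 0.001, -1.0]]
wrist_force: [-0.8, -0.2, -0.2]
finger_gap: 46.2
```

```bash
python3 - <<'E'
from plant import env, capture
from bar import *
o=env.observe(); print(o['eef_pos'],o['wrist_force'],o['finger_gap'])
for nm in('top','side'):
    c=capture(nm); print(nm); bar(c,-450,30,430,650,6,140)
    cv2.imwrite(f'pics/{nm}11.png',cv2.resize(c['pixels'][60:170,260:390],None,fx=5.5,fy=5.5,interpolation=cv2.INTER_CUBIC))
E
```

```text
[ 505.10425342 -331.45748945  -25.86021653] [-0.82762837 -0.21168494 -0.17247043] 46.24416618953023
top
[299 189  67  23 744] y [-215.8 -213.5  -68.7  -66.8] x(y) [1.8700e-01 5.6677e+02] z(y) [3.0000e-03 1.7983e+01] innerend x,z 554.3 17.8
side
[275 112  70  66 944] y [-364.5 -356.   -68.8  -67.2] x(y) [1.95000e-01 5.65094e+02] z(y) [-1.0000e-02  1.6229e+01] innerend x,z 552.0 16.9
```

View pics/side11.png

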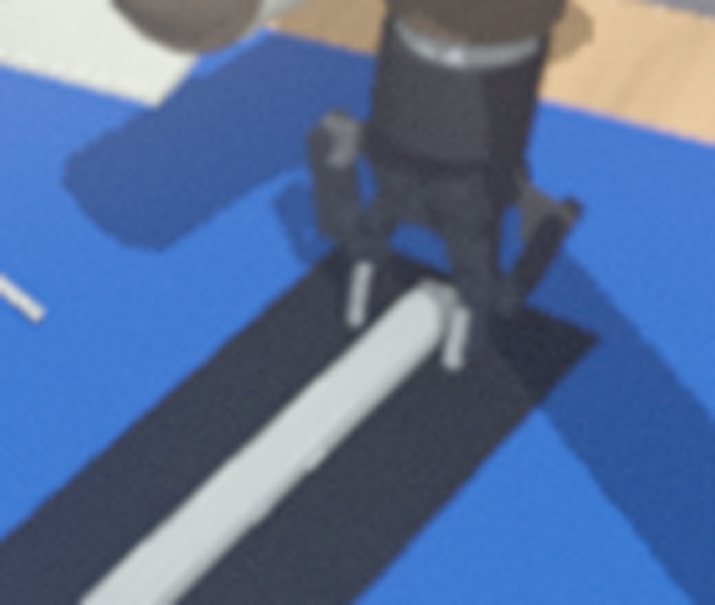

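The bar now rests flat on the mat (top z ≈ 17–18), with the open fingertips at crop (358,295) and (455,338) on either side. Retracting upwards.

play_rows(series="46 0 0 4 0 0 0;50 0 0 8 0 0 0;50 0 0 12 0 0 0;50 0 0 15 0 0 0;50 0 0 18 0 0 0;50 0 0 20 0 0 0;50 0 0 20 0 0 0;50 0 0 20 0 0 0;50 -10 -20 10 0 0 0;50 -10 -20 0 0 0 0;50 -10 -20 0 0 0 0;50 0 0 0 0 0 0;50 0 0 0 0 0 0")

```text
time: 15.35
eef_pos: [475.1, -392.5, 102.3]
orientation: [[-0.181, -0.983, -0.003], [-0.983, 0.181, -0.023], [0.024, -0.001, -1.0]]
wrist_force: [0.3, 0.4, 0.3]
finger_gap: 49.9
```

```bash
python3 - <<'E'
from plant import env, capture
from bar import *
o=env.observe(); print(o['time'],o['eef_pos'],o['wrist_force'],o['finger_gap'])
M=np.array([526.2,-219.6]);L=np.array([.1797,.9837]);W=np.array([.9837,-.1797])
for nm in('top','side'):
    c=capture(nm); print(nm); bar(c,-450,30,430,650,6,40)
    P=cloud(c); m=(c['pixels'].min(2)>120)&(P[...,2]>8)&(P[...,2]<40)&(P[...,0]>430)&(P[...,0]<650)&(P[...,1]<0)&(P[...,1]>-420)
    q=P[m][:,:2]-M; print('mat frame along',np.percentile(q@L,[0,1,99,100]).round(1),'across',np.percentile(q@W,[0,1,99,100]).round(1))
    m=(c['pixels'].min(2)>100)&(P[...,2]>60)&(P[...,2]<105)&(P[...,0]>570)&(P[...,0]<605)&(P[...,1]<128)&(P[...,1]>20)
    q=P[m]; print('tube',q.min(0),q.mean(0))
    cv2.imwrite(f'pics/{nm}12.png',c['pixels'])
E
```

```text
15.35 [ 475.08512533 -392.49770593  102.34211627] [0.29080448 0.37869735 0.32626808] 49.941988000501325
top
[ 299  189  131   33 1450] y [-369.2 -359.6  -70.5  -66.8] x(y) [1.82000e-01 5.66099e+02] z(y) [-0.    17.557] innerend x,z 553.9 17.6
mat frame along [-145.7 -141.9  151.4  154.1] across [-12.5 -11.9  12.3  13.3]
tube [575.64337839  41.66525881  67.57721171] [586.73146962  83.87513694  82.77317544]
side
[274 111  71  67 928] y [-383.4 -362.6  -68.5  -66.7] x(y) [1.82000e-01 5.63247e+02] z(y) [-2.0000e-03  1.7193e+01] innerend x,z 551.1 17.3
mat frame along [-147.6 -143.   152.6  154. ] across [-14.1 -13.3  11.5  12.7]
tube [576.2551504   41.35193561  69.50020709] [585.68034501  76.24966151  85.03372877]
```

View pics/side12.png

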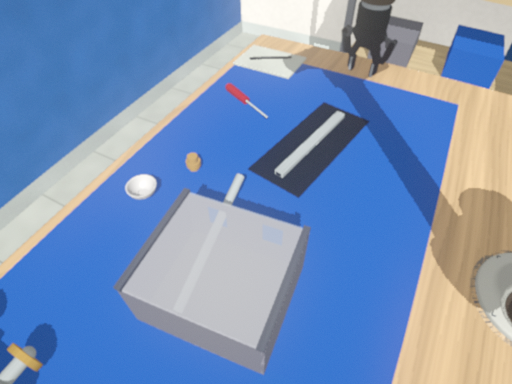

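The spout lies flat and centred on the mat, from (280,172) to (341,116). The tube is still in its slot at (235,188) and the gripper is clear. Handing in.

```bash
python3 -c "
from plant import env
print(env.hand_in())"
```

```text
the job is handed in; nothing more can be done
None
```

I drew the spout out of its slot along its slope, held the whole way, and laid it flat and lengthways on the mat. The job was handed in at about 15 s; it reports no verdict.

- **Spout on the mat:** in the mat's frame it spans −148 to +154 mm lengthways and ±14 mm across. Its top is at z ≈ 17.5 mm, level within about 0.1°.
- **Drawn out:** with the spout still gripped, I put its inner end at y ≈ 109 mm, against the bin front at about 132 mm.
- **Tube:** its outer end appears in the same place in both views as at the start, to within about 1 mm.
- **Gripper:** open and clear of everything at hand-in.

Two things did not go as expected:

- **Tool tip offset:** the cameras put the fingertips about 33 mm behind the reported TCP. My first close therefore shut above the bar without touching it. I went deeper by camera, and the second grasp held. The opening then read about 22 mm on the 24 mm bar.
- **Setting down:** the fingertips met the mat at about 15 N while the bar was still about 7 mm up. I tilted its inner end onto the mat before opening slowly, so only the outer end settled the last few millimetres.

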